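# Put two packing plates back into the graded rack

### The arm

A 6-joint arm with a two-finger parallel gripper is mounted at the origin on the work surface. World frame = base frame: x ahead of the robot, y to its left, z up, the work surface at z = 0. Lengths are in mm, angles in rad, forces in N, time in s.
With the tool pointing down it reaches from about 275 to 750 mm from the base axis. Payload 10.2 kg.
Tool frame: the origin (TCP) lies midway between the tips of the shut fingers; the grasp point (between the pads) lies grasp_offset behind it (grasp_offset is the distance from the TCP to the grasp point, in mm); x points along the fingers, z is the direction in which the jaws open and shut, and the axes are right-handed (so a half turn about x gives the same grasp; the last joint's range is limited). The gripper opens to 85 mm and grips with 20 to 120 N. Pads are 22 mm wide; open, the fingers measure 114 mm over their backs; the gripper's body (76 mm by 85 mm) begins 54 mm behind the grasp point. The pads swing forward as they close: fully open they stand 13 mm farther back than shut.
Start: joints at [0.944, 0.313, 1.498, -0, 1.331, -0.223], TCP at [206.294, 482.777, 231.294] pointing down, gripper open.
Joint ranges: [-2.94, 2.94], [-0.97, 2.17], [0.19, 2.56], [-1.23, 4.37], [0.02, 3.11], [-2.88, 2.88]. Speed limits (rad/s): [2.39, 2.39, 3.01, 3.14, 3.14, 3.14].

### API

Orientations are given as a unit quaternion [w, x, y, z].
In Python, from rig import sense, capture, calibration, finish_job, grasp_offset gives the robot as it stands.
- The arm moves only by the shell command python3 -m jog 'ROWS' [FORCE]. ROWS is JSON, a list of rows, each an object with "linear": the shift along the tool's x, y, z scaled (see below), a list of three; "rotation": the turn, a rotation vector about the tool's x, y, z scaled (see below), a list of three; "grip": the finger opening in mm, from 0 to 85.4. A call has 1 to 20 rows; each row is the pose to reach, as a shift and turn from the pose measured when the call began, along the tool's axes at that moment; what a row does not reach only later rows make up. The controller multiplies each number of a shift by 0.3 m and each number of a turn by 0.5 rad. A row lasts 1/12 s, in which the tool goes at most 41.7 mm and 7.16 degrees, less where a joint would pass 70% of its speed; a pose out of reach is approached as far as the arm can. A call with a number of a shift or a turn outside -1 to 1 is refused whole. A call with a gripper value outside its range is refused whole. The fingers move at their own pace and stop on an object; FORCE is the grip in N (left out, the last holds). Time passes only in rows, so rows that repeat a pose let the fingers close. It gives the time, the measured TCP pose, the force and the opening at its end, in the units of the state.
- sense(): the state, without advancing time (a new reading comes with each control period).
- capture(name): name is "side" or "top"; returns (picture, depth): 420x560x3 uint8, red, green, blue; 420x560 float32, mm along the optical axis (not along the pixel's ray), 0 where there is no reading.
- calibration(name): a dict with "intrinsics" (3x3 intrinsics, pixels), "dist" ([k1, k2, p1, p2, k3] as OpenCV has them; the pictures are not rectified), "world_from_camera" (4x4, takes a point from camera to world coordinates). Camera axes: x right, y up, looking along -z (the intrinsics and any distortion apply to the point x, -y, -z); pixel columns grow to the right and rows downward; lengths in mm; the calibration is good to about 2 mm. A picture is of the moment at which its call begins. calibration takes no time and is no camera call.
- finish_job(): hands the job in, once; it reports no verdict.
The state is a dict: "time_s": time; "joints": joint angles; "dq": joint speeds; "tau": joint torques, N m; "eef_pos": TCP position; "ee_rot": TCP orientation; "force": force on the tool from outside, world axes, zero at the start; "wrist_torque": the same for the moment, N m; "grip_width": opening from 0.0 (shut) to 1.0 (fully open).
Only numpy, scipy, OpenCV 4.12 (cv2) and the standard library are available. Lean on these libraries where they do the work, as an engineer would, in place of code of your own. Each camera call takes 0.05 s, during which the arm holds its last target.

### The job

Take the two steel packing plates from the wooden stand and put each upright into the rack slot made for its thickness, the thin one in the narrowest slot and the thicker one in the middle slot. The slot blocks are not exactly where the rack's marks say, so feel for each mouth gently, then push the plate steadily down past its sprung tongue until it is fully home on the slot's floor, never forcing it, and let go. Leave the plate already in the rack and everything else on the bench alone.

Things in the scene. Friction and masses are not known exactly. Their poses are not given: they have to be found in the camera images.
- rack: graded plate rack, fixed: dark steel bed 104 (x) x 226 (y) x 8 mm; on it three grey blocks in a row along y, each 90 x 44 mm, flat tops 48 mm above the bench. One slot per block, centred, 66 mm long in x, 30 mm deep (floor 18 mm above the bench), narrowing from plate + 3.6 mm at the mouth to plate + 1.6 mm at the floor. Origin: centre of the bed's underside, on the bench
- mark_9 (a point): NOMINAL centre of the narrowest slot's mouth, 48 mm above the bench, at rack y = -62 mm; for the 9 mm plate. Its block was clamped by hand up to 8 mm to either side along the rack's y: its true place is not reported and must be seen or felt (a plate that misses lands on the flat top). Clamped stiffly sideways; stands on rubber: gives 1 mm down per 8 N, 4 mm at most, and comes back
- mark_12 (a point): NOMINAL centre of the middle slot's mouth, 48 mm above the bench, at rack y = 0; for the 12 mm plate. Its block is likewise up to 8 mm off, independently, on rubber. In both slots a sprung tongue with a ramp stands 5 mm out of the -y wall: a plate does not fall home, it must be pushed past it with some 5 to 15 N until it stops on the floor. Push of a plate on the rack: at most 45 N
- stand: low wooden stand, fixed, 90 (x) x 140 (y) mm, 24 mm high, with two grooves along its x at y = -30 and +30 mm, each 17 mm wide and 14 mm deep (groove floor 10 mm above the bench). Each holds one plate on edge, its 60 mm width along the groove, reaching 85 mm above the bench. Origin: centre of its underside
- plate_9_mid (a point): centre (half-way up) of the thin steel packing plate standing on edge in one groove of the stand: 60 mm (its x) x 9 mm thick (its y) x 75 mm tall (z), 0.32 kg, a round dark hole near its top edge. Which groove varies. Seated home in its slot its centre is 55.5 mm above the bench and the plate stands 45 mm out of the slot
- plate_12_mid (a point): the same for the thicker plate, 12 mm thick, otherwise of the same size, 0.42 kg; in the other groove. Seated home its centre is 55.5 mm above the bench
- plate_16_mid (a point): centre of the 16 mm plate (60 x 16 x 75 mm) that already stands in the rack's widest slot, y = +62 mm from the rack's origin; leave it there
- washer: loose steel washer, 38 mm across, 6 mm thick, lying near the rack's robot side. Leave it alone
- jar: small glass jar with a steel cap, 48 mm across, 62 mm tall, beside the stand on the side away from the robot. Leave it alone
- screwdriver: screwdriver with an orange handle lying between the stand and the rack. Leave it alone
- wrench: steel wrench lying beyond rack and stand. Leave it alone
- hammer: wooden-handled hammer lying beyond the rack. Leave it alone
- tin: red-banded tin, 74 mm across, 110 mm tall, to the left of the rack. Leave it alone
- offcut: wooden offcut, 160 x 70 x 35 mm, at the left. Leave it alone
Not all that is in view belongs to the job. Leave any green or yellow look-alike of the part that bears plate_12_mid alone. Leave any orange look-alike of the part that bears plate_9_mid alone.

How it is judged:
By the outcome, as a careful person would: the job done as asked, in the order asked, and still so for the second after the job is handed in, with the robot touching nothing.
It also fails if it takes over 70 s, if anything falls off the work surface, if the arm or the gripper's body presses on something with over 40 N, if the wrist force passes 120 N, or if a joint passes its speed limit or range.

## Working session

There is one attempt and no reset: what is moved stays moved. The work goes in short steps, Python scripts to look and compute and a shell command to move; the robot and the scene stay as the last step left them, time stands still between calls to the robot, and variables do not carry over. Pictures are saved under pics/ and viewed, and the job is handed in when it is done.

```bash
mkdir -p pics; ls; python3 - <<'E'
from rig import sense,capture,calibration,grasp_offset
import cv2
print(grasp_offset if not callable(grasp_offset) else grasp_offset()); print(sense())
for n in("side","top"):
    p,d=capture(n); cv2.imwrite(f"pics/{n}0.png",p[:,:,::-1]); import numpy as np; np.savez(f"{n}0.npz",p=p,d=d); print(n,calibration(n))
E
```

```text
pics
18.700000000000003
{'time_s': 0.0, 'joints': array([ 9.43600789e-01,  3.13449803e-01,  1.49843373e+00,  9.96234397e-06,
        1.33099852e+00, -2.23366991e-01]), 'dq': array([-1.72941254e-03,  1.37282941e-04,  1.27388154e-03,  6.17692134e-05,
       -7.59163336e-04, -9.89659245e-04]), 'tau': array([-1.92008392e-04, -4.12268221e+01, -2.59742671e+01, -1.77320512e-04,
        4.19973512e-03,  2.05705192e-05]), 'eef_pos': array([206.13402617, 482.56222067, 230.73644017]), 'ee_rot': array([ 0.58968728, -0.38972636,  0.59054295,  0.38941148]), 'force': array([-0.23486178, -0.84075406,  0.06915342]), 'wrist_torque': array([0.00136468, 0.02594862, 0.02197929]), 'grip_width': 0.9945578694178978}
side {'intrinsics': array([[428.62746962,   0.        , 279.05883375],
       [  0.        , 428.62746962, 206.87145252],
       [  0.        ,   0.        ,   1.        ]]), 'dist': array([-0.0115832,  0.       ,  0.       ,  0.       ,  0.       ]), 'world_from_camera': array([[ 9.39048747e-01,  2.33926032e-01, -2.51924717e-01,
         3.30196621e+02],
       [-3.43595649e-01,  6.62875771e-01, -6.65235103e-01,
        -6.85563251e+02],
       [ 1.13789832e-02,  7.11248426e-01,  7.02848629e-01,
         8.37282327e+02],
       [ 0.00000000e+00,  0.00000000e+00,  0.00000000e+00,
         1.00000000e+00]])}
top {'intrinsics': array([[439.61244393,   0.        , 279.29328669],
       [  0.        , 439.61244393, 214.52022478],
       [  0.        ,   0.        ,   1.        ]]), 'dist': array([0.02729196, 0.        , 0.        , 0.        , 0.        ]), 'world_from_camera': array([[ 1.06531764e-02,  9.89262164e-01, -1.45763097e-01,
         4.17920857e+02],
       [-9.99919145e-01,  1.15513663e-02,  5.31694665e-03,
         7.39614652e+01],
       [ 6.94361707e-03,  1.45694669e-01,  9.89305236e-01,
         1.12438357e+03],
       [ 0.00000000e+00,  0.00000000e+00,  0.00000000e+00,
         1.00000000e+00]])}
```

View pics/side0.png

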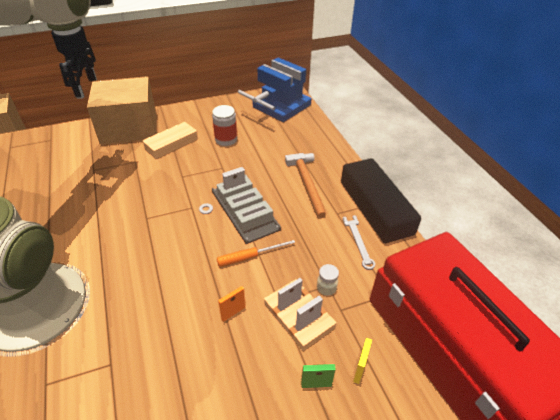

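View pics/top0.png

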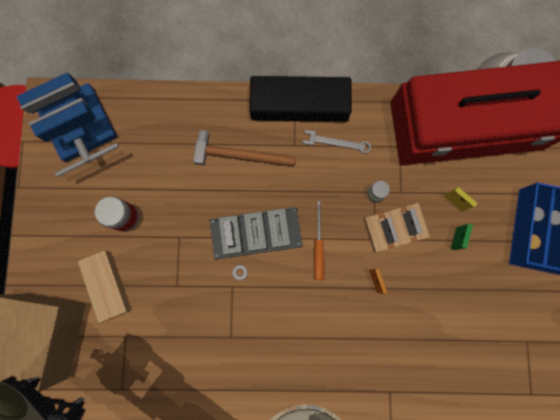

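Side view: rack around (247,207), stand with two grey plates at (290,293) and (309,312). Top view: rack (256,232), stand (398,227). I'll enlarge both.

```bash
python3 - <<'E'
import cv2,numpy as np
s=cv2.imread("pics/side0.png");t=cv2.imread("pics/top0.png")
f=lambda im,x,y,w,h,k:cv2.resize(im[y:y+h,x:x+w],None,fx=k,fy=k,interpolation=cv2.INTER_CUBIC)
a=np.hstack([f(s,200,160,100,85,4),f(s,255,265,100,85,4)])
b=np.hstack([f(t,205,198,100,70,4),f(t,350,198,100,70,4)])
cv2.imwrite("pics/crop0.png",np.vstack([a,b])[:600])
E
```

```text
(no output)
```

View pics/crop0.png

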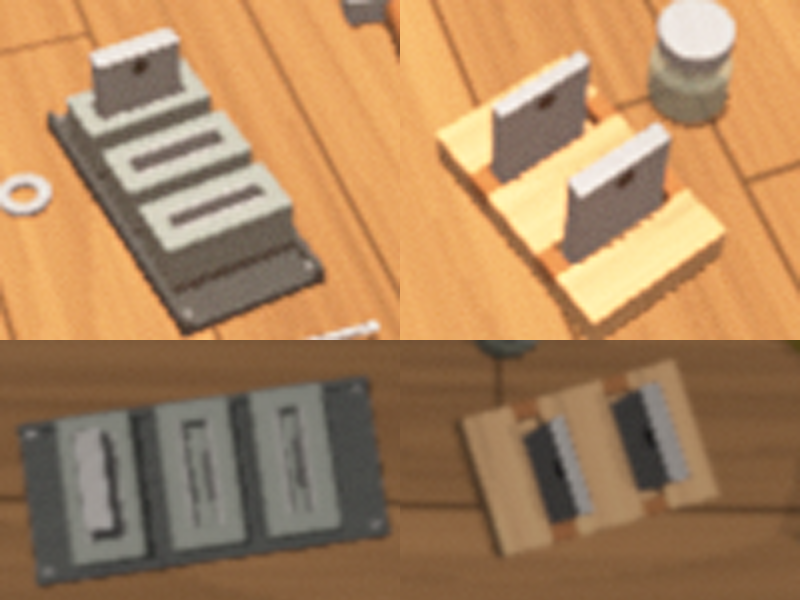

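```bash
cat > h.py <<'E'
import cv2,numpy as np
from rig import calibration
def rays(n,uv):
    c=calibration(n);K,D,T=c["intrinsics"],c["dist"],c["world_from_camera"]
    p=cv2.undistortPoints(np.asarray(uv,float).reshape(-1,1,2),K,D).reshape(-1,2)
    return np.c_[p[:,0],-p[:,1],-np.ones(len(p))]@T[:3,:3].T,T[:3,3]
def onz(n,uv,z):
    r,o=rays(n,uv); return o+r*((z-o[2])/r[:,2])[:,None]
def cloud(n,d):
    v,u=np.mgrid[:d.shape[0],:d.shape[1]]
    r,o=rays(n,np.c_[u.ravel(),v.ravel()]); return (o+r*d.ravel()[:,None]).reshape(*d.shape,3)
E
python3 - <<'E'
from h import *
for n,boxes in (("top",[(205,198,305,268),(360,198,435,256)]),("side",[(205,160,285,245),(260,270,340,350)])):
    z=np.load(n+"0.npz");d=z["d"];P=cloud(n,d)
    for (a,b,c,e) in boxes:
        q=P[b:e,a:c].reshape(-1,3)
        h=np.histogram(q[:,2],bins=np.arange(-6,100,4));print(n,dict(zip(h[1][:-1].astype(int),h[0])))
        for lo,hi in((4,14),(18,30),(42,54),(78,92)):
            m=(q[:,2]>lo)&(q[:,2]<hi);pp=q[m][:,:2].astype(np.float32)
            if m.sum()>10: print(lo,m.sum(),cv2.minAreaRect(pp))
E
```

```text
top {np.int64(-6): np.int64(468), np.int64(-2): np.int64(2127), np.int64(2): np.int64(905), np.int64(6): np.int64(812), np.int64(10): np.int64(428), np.int64(14): np.int64(275), np.int64(18): np.int64(129), np.int64(22): np.int64(31), np.int64(26): np.int64(25), np.int64(30): np.int64(31), np.int64(34): np.int64(33), np.int64(38): np.int64(44), np.int64(42): np.int64(204), np.int64(46): np.int64(968), np.int64(50): np.int64(271), np.int64(54): np.int64(12), np.int64(58): np.int64(6), np.int64(62): np.int64(3), np.int64(66): np.int64(4), np.int64(70): np.int64(5), np.int64(74): np.int64(4), np.int64(78): np.int64(2), np.int64(82): np.int64(6), np.int64(86): np.int64(14), np.int64(90): np.int64(104), np.int64(94): np.int64(61)}
4 1504 ((536.5496215820312, 130.91494750976562), (177.298583984375, 254.52487182617188), 0.7489535212516785)
18 185 ((537.251708984375, 112.65904998779297), (101.8379898071289, 185.1822509765625), 8.533249855041504)
42 1443 ((535.1444091796875, 129.55767822265625), (90.30980682373047, 164.7760772705078), 8.88466739654541)
78 57 ((525.9313354492188, 188.693664550
[... 2899 characters left out ...]
64(148), np.int64(62): np.int64(114), np.int64(66): np.int64(45), np.int64(70): np.int64(57), np.int64(74): np.int64(55), np.int64(78): np.int64(62), np.int64(82): np.int64(229), np.int64(86): np.int64(30), np.int64(90): np.int64(0), np.int64(94): np.int64(0)}
4 238 ((545.53369140625, -218.56210327148438), (186.14996337890625, 183.62142944335938), 61.838539123535156)
18 1599 ((585.7655639648438, -220.03482055664062), (157.50201416015625, 141.904541015625), 16.109941482543945)
42 186 ((592.1524047851562, -220.82803344726562), (147.49655151367188, 69.99130249023438), 15.723959922790527)
78 321 ((552.2809448242188, -230.82208251953125), (61.09105682373047, 76.02111053466797), 20.52811050415039)
```

```bash
python3 - <<'E'
from h import *
def rep(n,name,m,z,amin):
    k,l,st,_=cv2.connectedComponentsWithStats(m.astype(np.uint8),connectivity=4)
    for i in range(1,k):
        if st[i,4]<amin: continue
        c,_=cv2.findContours((l==i).astype(np.uint8),cv2.RETR_EXTERNAL,cv2.CHAIN_APPROX_NONE)
        w=onz(n,c[0].reshape(-1,2),z)[:,:2].astype(np.float32)
        (r,s,a)=cv2.minAreaRect(w)
        v,u=np.nonzero(l==i);W=onz(n,np.c_[u,v],z)[:,:2];e,E=np.linalg.eigh(np.cov(W.T)); ax=E[:,1]*np.sign(E[0,1])
        print(n,name,st[i,4],"rect",np.round(r,1),np.round(s,1),round(a,1),"| mean",W.mean(0).round(1),"len",(np.sqrt(12*e)).round(1),"ang",np.degrees(np.arctan2(ax[1],ax[0])).round(1))
for n,rb,sb in (("top",(205,198,305,268),(360,198,435,256)),("side",(205,160,285,245),(260,270,340,350))):
    f=np.load(n+"0.npz");P=cloud(n,f["d"]);p=f["p"].astype(int);Z=P[...,2]
    g=p.sum(2)/3; sat=p.max(2)-p.min(2)
    box=lambda b:(lambda m:(m.__setitem__((slice(b[1],b[3]),slice(b[0],b[2])),True),m)[1])(np.zeros(Z.shape,bool))
    R,S=box(rb),box(sb)
    rep(n,"plate16/R80+",R&(Z>78),93,20)
    rep(n,"plates",S&(Z>79),85,20)
    rep(n,"blocks",R&(Z>43)&(Z<55),48,100)
    rep(n,"stand",S&(Z>18)&(Z<30)&(sat>40),24,100)
    rep(n,"bed",R&(Z>4.5)&(Z<13)&(sat<25),8,60)
    # blocks by colour
    hsv=cv2.cvtColor(f["p"],cv2.COLOR_RGB2HSV)
    print(n,"gray @block", [tuple(p[y,x]) for x,y in (((262,215),(285,215),(257,225),(250,233),(300,260)) if n=="top" else ((250,190),(260,205),(245,198),(255,212),(250,230)))])
E
```

```text
top plate16/R80+ 187 rect [525.4 188.3] [61. 17.] 9.0 | mean [525.2 188.3] len [17.  61.3] ang 9.2
top plates 140 rect [ 560.  -255.8] [59.  13.8] 16.6 | mean [ 560.3 -256.2] len [13.6 59.7] ang 16.9
top plates 112 rect [ 539.2 -200.1] [59.1 10.6] 16.9 | mean [ 539.  -200.3] len [10.7 58.9] ang 15.8
top blocks 521 rect [544.2  69.9] [90.1 43.8] 8.8 | mean [544.   69.7] len [48.6 95. ] ang 8.8
top blocks 496 rect [535.2 128.1] [90. 44.] 8.8 | mean [535.1 128.2] len [49.8 96.5] ang 8.8
top blocks 418 rect [525.8 188.9] [89.8 44.2] 8.8 | mean [524.3 187.8] len [ 53.  100.4] ang 8.2
top stand 1283 rect [ 552.  -227.6] [ 89.5 141.1] 16.5 | mean [ 550.2 -222.9] len [100.  149.8] ang -74.1
top bed 392 rect [550.7  32. ] [95.6 29.3] 8.5 | mean [550.2  32.1] len [29.2 93.3] ang 8.4
top bed 199 rect [540.8  99.3] [91.5 14.8] 8.9 | mean [540.3  99.1] len [15.  93.1] ang 8.7
top bed 227 rect [533.4 160.9] [98.8 22.2] 13.5 | mean [531.3 160.2] len [16.9 96.5] ang 10.4
top bed 314 rect [523.  227.6] [95.9 23.7] 8.8 | mean [520.9 226.9] len [24.1 93.5] ang 8.6
top gray @block [(np.int64(74), np.int
[... 555 characters left out ...]
2 50.3] 7.6 | mean [525.2 180. ] len [41.  98.7] ang 3.6
side blocks 363 rect [537.5 125.3] [92.1 50.4] 9.1 | mean [536.3 125.8] len [52.4 96. ] ang 9.8
side blocks 409 rect [546.2  67.6] [91.5 49.5] 8.5 | mean [545.7  67.7] len [51.4 94.8] ang 9.2
side stand 1404 rect [ 553.4 -230.8] [ 92.7 142.4] 16.3 | mean [ 550.4 -247.9] len [ 94.  143.3] ang -59.0
side bed 232 rect [558.4  31.8] [88.4 35.9] 13.7 | mean [559.6  31.8] len [32.  81.4] ang 10.9
side gray @block [(np.int64(215), np.int64(211), np.int64(195)), (np.int64(220), np.int64(217), np.int64(199)), (np.int64(126), np.int64(114), np.int64(102)), (np.int64(182), np.int64(169), np.int64(161)), (np.int64(88), np.int64(68), np.int64(58))]
```

Top view (cleaner): thin plate at (539.2, −200.2) and 12 mm plate at (560, −255.9), yaw about 16.5°; block 9 at (544.2, 69.9) and block 12 at (535.2, 128.1), yaw 8.8°. The side view sits about 2–3 mm lower in y. I'll sort that out once a plate is in hand.

```bash
cat > go.py <<'E'
import sys,numpy as np
from rig import sense
from scipy.spatial.transform import Rotation as R
def Rt(yaw): # tool x down, tool z along (cos yaw, sin yaw)
    x=np.array([0,0,-1.]);z=np.array([np.cos(yaw),np.sin(yaw),0]);return R.from_matrix(np.c_[x,np.cross(z,x),z])
s=sense();q=s["ee_rot"];C=R.from_quat([q[1],q[2],q[3],q[0]])
z=C.as_matrix()[:,2];x=C.as_matrix()[:,0]
print("t",round(s["time_s"],2),"pos",s["eef_pos"].round(2),"zyaw",np.degrees(np.arctan2(z[1],z[0])).round(2),"x",x.round(4),"F",s["force"].round(1),"M",s["wrist_torque"].round(2),"grip",round(s["grip_width"]*85.4,1),"q6",s["joints"][5].round(2))
if len(sys.argv)>4:
    t=np.array([float(a) for a in sys.argv[1:4]]);yaw=np.radians(float(sys.argv[4]))
    print("lin",(C.inv().apply(t-s["eef_pos"])/300).round(4),"rot",((C.inv()*Rt(yaw)).as_rotvec()/0.5).round(4))
E
python3 go.py 539.2 -201 150 106.5; python3 go.py 539.2 -201 150 -73.5
```

```text
t 0.1 pos [206.17 482.6  230.8 ] zyaw 66.86 x [-7.e-04 -9.e-04 -1.e+00] F [-1.   0.   0.2] M [0.01 0.07 0.01] grip 85.5 q6 -0.22
lin [ 0.2707 -1.9162 -1.6589] rot [-1.3836e+00 -2.0000e-03 -1.2000e-03]
t 0.1 pos [206.17 482.6  230.8 ] zyaw 66.86 x [-7.e-04 -9.e-04 -1.e+00] F [-1.   0.   0.2] M [0.01 0.07 0.01] grip 85.5 q6 -0.22
lin [ 0.2707 -1.9162 -1.6589] rot [ 4.8996e+00 -1.6000e-03  2.5000e-03]
```

```bash
r='{"linear":[0,-0.958,-0.83],"rotation":[-0.7,0,0],"grip":40}'; python3 -m jog '[{"linear":[0,-0.958,-0.83],"rotation":[-0.7,0,0],"grip":40},{"linear":[0,-0.958,-0.83],"rotation":[-0.7,0,0],"grip":40},{"linear":[0,-0.958,-0.83],"rotation":[-0.7,0,0],"grip":40},{"linear":[0,-0.958,-0.83],"rotation":[-0.7,0,0],"grip":40},{"linear":[0,-0.958,-0.83],"rotation":[-0.7,0,0],"grip":40},{"linear":[0,-0.958,-0.83],"rotation":[-0.7,0,0],"grip":40},{"linear":[0,-0.958,-0.83],"rotation":[-0.7,0,0],"grip":40},{"linear":[0,-0.958,-0.83],"rotation":[-0.7,0,0],"grip":40},{"linear":[0,-0.958,-0.83],"rotation":[-0.7,0,0],"grip":40},{"linear":[0,-0.958,-0.83],"rotation":[-0.7,0,0],"grip":40},{"linear":[0,-0.958,-0.83],"rotation":[-0.7,0,0],"grip":40},{"linear":[0,-0.958,-0.83],"rotation":[-0.7,0,0],"grip":40}]'; python3 go.py 539.2 -201 150 106.5
```

```text
time_s: 1.1
eef_pos: [372.7, 140.1, 230.8]
ee_rot: [0.513, -0.486, 0.514, 0.486]
force: [-0.5, 0.6, -1.1]
grip_width: 0.473
t 1.1 pos [372.69 140.11 230.78] zyaw 86.78 x [-1.4e-03 -7.0e-04 -1.0e+00] F [-0.5  0.6 -1.1] M [ 0.01 -0.02  0.02] grip 40.4 q6 -1.45
lin [ 0.2693 -0.6184 -1.1038] rot [-0.6884 -0.0011 -0.0029]
```

```bash
python3 -m jog '[{"linear":[0.2,-0.618,-1],"rotation":[-0.688,-0.001,-0.003],"grip":40},{"linear":[0.2,-0.618,-1],"rotation":[-0.688,-0.001,-0.003],"grip":40},{"linear":[0.2,-0.618,-1],"rotation":[-0.688,-0.001,-0.003],"grip":40},{"linear":[0.2,-0.618,-1],"rotation":[-0.688,-0.001,-0.003],"grip":40},{"linear":[0.2,-0.618,-1],"rotation":[-0.688,-0.001,-0.003],"grip":40},{"linear":[0.2,-0.618,-1],"rotation":[-0.688,-0.001,-0.003],"grip":40},{"linear":[0.2,-0.618,-1],"rotation":[-0.688,-0.001,-0.003],"grip":40},{"linear":[0.2,-0.618,-1],"rotation":[-0.688,-0.001,-0.003],"grip":40},{"linear":[0.2,-0.618,-1],"rotation":[-0.688,-0.001,-0.003],"grip":40},{"linear":[0.2,-0.618,-1],"rotation":[-0.688,-0.001,-0.003],"grip":40},{"linear":[0.2,-0.618,-1],"rotation":[-0.688,-0.001,-0.003],"grip":40},{"linear":[0.2,-0.618,-1],"rotation":[-0.688,-0.001,-0.003],"grip":40}]'; python3 go.py 539.8 -202 120 106.5
```

```text
time_s: 2.1
eef_pos: [540.8, -168.2, 170.5]
ee_rot: [0.423, -0.566, 0.423, 0.567]
force: [-0.4, -0.4, 1.0]
grip_width: 0.469
t 2.1 pos [ 540.81 -168.22  170.55] zyaw 106.57 x [-8.e-04  7.e-04 -1.e+00] F [-0.4 -0.4  1. ] M [-0.01  0.01 -0.03] grip 40.1 q6 -2.37
lin [ 0.1684  0.0353 -0.1071] rot [ 0.0024  0.0018 -0.001 ]
```

```bash
python3 -m jog '[{"linear":[0.17,0.035,-0.107],"rotation":[0.002,0.002,-0.001],"grip":40},{"linear":[0.17,0.035,-0.107],"rotation":[0.002,0.002,-0.001],"grip":40},{"linear":[0.17,0.035,-0.107],"rotation":[0.002,0.002,-0.001],"grip":40}]'; python3 go.py 539.8 -202 52 106.5; python3 - <<'E'
from rig import capture
import cv2,numpy as np
o=[]
for n,(x,y,w,h) in (("top",(350,188,100,75)),("side",(255,225,100,75))):
    p,d=capture(n);o.append(cv2.resize(p[y:y+h,x:x+w,::-1],None,fx=4,fy=4,interpolation=cv2.INTER_CUBIC))
cv2.imwrite("pics/pre1.png",np.hstack(o))
E
```

```text
time_s: 2.35
eef_pos: [538.3, -200.7, 116.9]
ee_rot: [0.423, -0.565, 0.423, 0.569]
force: [-0.7, 0.5, -0.2]
grip_width: 0.472
t 2.35 pos [ 538.35 -200.69  116.88] zyaw 106.54 x [-0.0045  0.0026 -1.    ] F [-0.7  0.5 -0.2] M [ 0.02 -0.05 -0.02] grip 40.3 q6 -2.42
lin [ 0.2162 -0.0042 -0.0064] rot [ 0.0014  0.0076 -0.0072]
```

View pics/pre1.png

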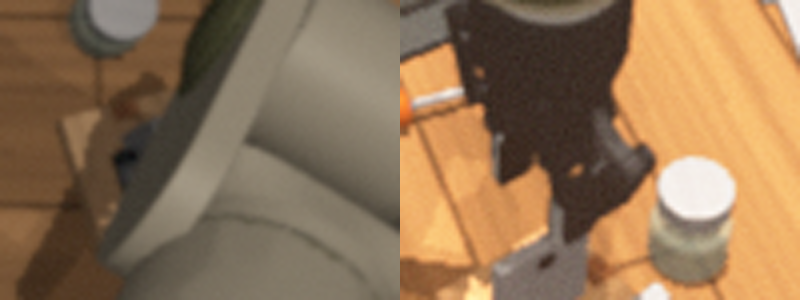

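Pre-grasp: the side view shows the fingers above the thin plate, with the −y finger in front near its right part. The top view is blocked by the wrist. I'll check the fit by projecting the fingertip.

```bash
cat >> h.py <<'E'
def proj(n,X):
    c=calibration(n);T=np.linalg.inv(c["world_from_camera"]);q=np.atleast_2d(X)@T[:3,:3].T+T[:3,3]
    q=q*[1,-1,-1]; return cv2.projectPoints(q,np.zeros(3),np.zeros(3),c["intrinsics"],c["dist"])[0].reshape(-1,2)
E
python3 - <<'E'
from h import *
a=np.radians(106.5);z=np.array([np.cos(a),np.sin(a),0]);P=np.array([538.35,-200.7,116.9])
print((proj("side",[P-20*z,P+20*z,P])-[255,225])*4)
E
```

```text
[[160.44759955 230.19008892]
 [113.0357049  178.83050825]
 [136.43870821 204.18325525]]
```

```bash
python3 -m jog '[{"linear":[0.08,-0.004,-0.006],"rotation":[0.001,0.007,-0.007],"grip":40},{"linear":[0.15,-0.004,-0.006],"rotation":[0.001,0.007,-0.007],"grip":40},{"linear":[0.216,-0.004,-0.006],"rotation":[0.001,0.007,-0.007],"grip":40},{"linear":[0.216,-0.004,-0.006],"rotation":[0.001,0.007,-0.007],"grip":40},{"linear":[0.216,-0.004,-0.006],"rotation":[0.001,0.007,-0.007],"grip":40}]'; python3 go.py 539.8 -202 52 106.5
```

```text
time_s: 2.87
eef_pos: [542.3, -200.9, 57.2]
ee_rot: [-0.423, 0.569, -0.422, -0.565]
force: [0.2, -0.2, 1.9]
grip_width: 0.47
t 2.87 pos [ 542.33 -200.87   57.19] zyaw 106.62 x [ 0.0057 -0.0027 -1.    ] F [ 0.2 -0.2  1.9] M [ 0.03  0.01 -0.03] grip 40.1 q6 -2.42
lin [ 0.0173  0.0092 -0.0011] rot [ 0.0044 -0.0085  0.0094]
```

```bash
python3 -m jog '[{"linear":[0.017,0.009,-0.001],"rotation":[0.004,-0.008,0.009],"grip":40},{"linear":[0.017,0.009,-0.001],"rotation":[0.004,-0.008,0.009],"grip":40},{"linear":[0.017,0.009,-0.001],"rotation":[0.004,-0.008,0.009],"grip":40},{"linear":[0.017,0.009,-0.001],"rotation":[0.004,-0.008,0.009],"grip":40},{"linear":[0.017,0.009,-0.001],"rotation":[0.004,-0.008,0.009],"grip":40}]'; python3 go.py 539.8 -202 52 106.5
```

```text
time_s: 3.28
eef_pos: [540.1, -202.1, 52.6]
ee_rot: [-0.423, 0.567, -0.423, -0.566]
force: [0.5, 0.3, -0.4]
grip_width: 0.468
t 3.28 pos [ 540.07 -202.08   52.63] zyaw 106.51 x [ 1.e-03 -7.e-04 -1.e+00] F [ 0.5  0.3 -0.4] M [-0.05  0.01 -0.03] grip 40.0 q6 -2.42
lin [0.0021 0.0008 0.0005] rot [ 0.0002 -0.0018  0.0015]
```

```bash
python3 -m jog '[{"linear":[0,0,0],"rotation":[0,-0.002,0.002],"grip":20},{"linear":[0,0,0],"rotation":[0,-0.002,0.002],"grip":4},{"linear":[0,0,0],"rotation":[0,-0.002,0.002],"grip":4},{"linear":[0,0,0],"rotation":[0,-0.002,0.002],"grip":4},{"linear":[0,0,0],"rotation":[0,-0.002,0.002],"grip":4},{"linear":[0,0,0],"rotation":[0,-0.002,0.002],"grip":4},{"linear":[0,0,0],"rotation":[0,-0.002,0.002],"grip":4}]' 100; python3 go.py 539.8 -202 52 106.5
```

```text
time_s: 3.87
eef_pos: [540.2, -202.1, 52.9]
ee_rot: [-0.423, 0.567, -0.423, -0.567]
force: [-0.8, 0.3, 4.7]
grip_width: 0.09
t 3.87 pos [ 540.2  -202.15   52.9 ] zyaw 106.51 x [ 1.e-04 -2.e-04 -1.e+00] F [-0.8  0.3  4.7] M [0.06 0.13 0.02] grip 7.7 q6 -2.42
lin [0.003  0.0011 0.0009] rot [ 0.0002 -0.0005  0.0002]
```

```bash
python3 -m jog '[{"linear":[-0.05,0,0],"rotation":[0,0,0],"grip":4},{"linear":[-0.12,0,0],"rotation":[0,0,0],"grip":4},{"linear":[-0.2,0,0],"rotation":[0,0,0],"grip":4},{"linear":[-0.267,0,0],"rotation":[0,0,0],"grip":4},{"linear":[-0.267,0,0],"rotation":[0,0,0],"grip":4},{"linear":[-0.267,0,0],"rotation":[0,0,0],"grip":4},{"linear":[-0.267,0,0],"rotation":[0,0,0],"grip":4}]'; python3 go.py 544.8 69 125 98.8;python3 - <<'E'
from rig import capture
import cv2,numpy as np
o=[]
for n,(x,y,w,h) in (("top",(350,188,100,75)),("side",(255,225,100,75))):
    p,d=capture(n);np.savez(n+"1.npz",p=p,d=d);o.append(cv2.resize(p[y:y+h,x:x+w,::-1],None,fx=4,fy=4,interpolation=cv2.INTER_CUBIC))
cv2.imwrite("pics/lift1.png",np.hstack(o))
E
```

```text
time_s: 4.45
eef_pos: [539.4, -201.7, 131.0]
ee_rot: [0.423, -0.566, 0.423, 0.568]
force: [-0.0, 0.2, -3.7]
grip_width: 0.089
t 4.45 pos [ 539.37 -201.66  130.99] zyaw 106.5 x [-0.0026  0.0015 -1.    ] F [-0.   0.2 -3.7] M [-0.03 -0.    0.05] grip 7.6 q6 -2.42
lin [ 0.0213 -0.2737  0.8598] rot [ 0.2689  0.0041 -0.0044]
```

View pics/lift1.png

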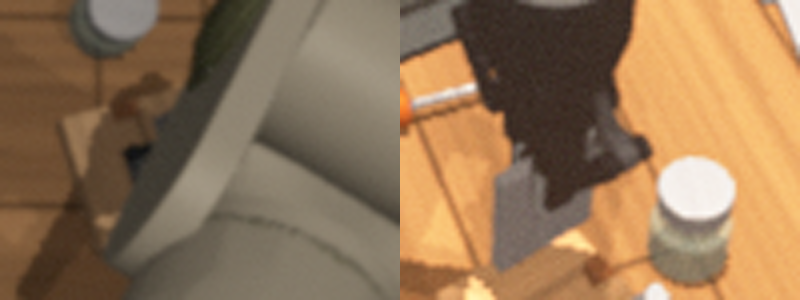

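The side view shows the thin plate held and lifted, its lower corners near (495,270) and (590,212) in the crop. I'll compare them with the prediction.

```bash
python3 - <<'E'
from h import *
a=np.radians(106.5);y=np.array([np.cos(a),np.sin(a),0]);x=np.array([y[1],-y[0],0]);T=np.array([539.37,-201.66,131-42.9])
print((proj("side",[T-4.5*y-30*x,T-4.5*y+30*x])-[255,225])*4+[400,0])
obs=np.array([[495,270],[590,212.]]);obs=(obs-[400,0])/4+[255,225]-0.4
W=onz("side",obs,88.1);print(W, W.mean(0)+4.5*y, np.degrees(np.arctan2(*(W[1]-W[0])[[1,0]])))
E
```

```text
[[496.68215222 272.07109045]
 [587.23552279 215.80062982]]
[[ 511.05621847 -211.81149942   88.1       ]
 [ 571.32621861 -194.41699793   88.1       ]] [ 539.91314949 -198.79955987   88.1       ] 16.098648426649884
```

```bash
python3 - <<'E'
from h import *
a=np.radians(8.8);X=np.array([np.cos(a),np.sin(a),0]);Y=np.array([-X[1],X[0],0])
for n in("top","side"):
    g=np.load(n+"0.npz")["p"].astype(np.float32).mean(2)
    for nm,c in (("b9",(544.2,69.9)),("b12",(535.2,128.1))):
        C=np.array([*c,48.])
        s=np.arange(-34,34.1,.5)
        def prof(axis,other,rng):
            acc=0
            for t in rng:
                q=proj(n,C+t*other+s[:,None]*axis).astype(np.float32)
                acc=acc+cv2.remap(g,q[:,0].reshape(1,-1),q[:,1].reshape(1,-1),cv2.INTER_LINEAR)[0]
            return acc/len(rng)
        p=prof(Y,X,np.arange(-20,21,2)); print(n,nm,"y:",[(float(s[i]),int(p[i])) for i in range(8,len(s)-8,3)])
        s=np.arange(-56,56.1,1); p=prof(X,Y,np.arange(-2,2.1,1)) if n=="top" else prof(X,Y-0,np.arange(-4,0.1,1))
        print("   x:",[(int(s[i]),int(p[i])) for i in list(range(4,36,2))+list(range(78,110,2))])
E
```

```text
top b9 y: [(-30.0, 72), (-28.5, 72), (-27.0, 71), (-25.5, 70), (-24.0, 74), (-22.5, 85), (-21.0, 102), (-19.5, 115), (-18.0, 123), (-16.5, 125), (-15.0, 126), (-13.5, 127), (-12.0, 128), (-10.5, 130), (-9.0, 131), (-7.5, 127), (-6.0, 116), (-4.5, 104), (-3.0, 94), (-1.5, 93), (0.0, 99), (1.5, 108), (3.0, 114), (4.5, 115), (6.0, 119), (7.5, 127), (9.0, 132), (10.5, 133), (12.0, 131), (13.5, 129), (15.0, 128), (16.5, 127), (18.0, 126), (19.5, 123), (21.0, 115), (22.5, 101), (24.0, 86), (25.5, 74), (27.0, 69), (28.5, 68), (30.0, 69)]
   x: [(-52, 69), (-50, 70), (-48, 70), (-46, 78), (-44, 106), (-42, 121), (-40, 127), (-38, 127), (-36, 127), (-34, 125), (-32, 121), (-30, 119), (-28, 119), (-26, 119), (-24, 118), (-22, 117), (22, 118), (24, 118), (26, 114), (28, 96), (30, 81), (32, 81), (34, 103), (36, 119), (38, 125), (40, 125), (42, 123), (44, 118), (46, 102), (48, 90), (50, 85), (52, 86)]
top b12 y: [(-30.0, 69), (-28.5, 69), (-27.0, 66), (-25.5, 61), (-24.0, 67), (-22.5, 82), (-21.0, 102), (-19.5, 116), (-18.0, 124), (-16.5, 127), (-15.0, 128), (-13.5, 129), (-12.0, 132), (-10.5, 13
[... 1846 characters left out ...]
 (-7.5, 163), (-6.0, 138), (-4.5, 119), (-3.0, 108), (-1.5, 104), (0.0, 104), (1.5, 108), (3.0, 117), (4.5, 133), (6.0, 154), (7.5, 175), (9.0, 194), (10.5, 206), (12.0, 210), (13.5, 209), (15.0, 207), (16.5, 203), (18.0, 195), (19.5, 182), (21.0, 164), (22.5, 141), (24.0, 119), (25.5, 104), (27.0, 95), (28.5, 92), (30.0, 91)]
   x: [(-52, 82), (-50, 84), (-48, 91), (-46, 113), (-44, 153), (-42, 190), (-40, 202), (-38, 205), (-36, 203), (-34, 191), (-32, 163), (-30, 131), (-28, 110), (-26, 105), (-24, 106), (-22, 108), (22, 108), (24, 108), (26, 106), (28, 102), (30, 102), (32, 118), (34, 154), (36, 185), (38, 199), (40, 202), (42, 203), (44, 198), (46, 186), (48, 169), (50, 156), (52, 151)]
```

```bash
python3 go.py 545.4 70 125 98.8; python3 -m jog '[{"linear":[0.0,-0.274,0.861],"rotation":[0.269,0.004,-0.004],"grip":4},{"linear":[0.0,-0.274,0.861],"rotation":[0.269,0.004,-0.004],"grip":4},{"linear":[0.0,-0.274,0.861],"rotation":[0.269,0.004,-0.004],"grip":4},{"linear":[0.0,-0.274,0.861],"rotation":[0.269,0.004,-0.004],"grip":4},{"linear":[0.0,-0.274,0.861],"rotation":[0.269,0.004,-0.004],"grip":4},{"linear":[0.0,-0.274,0.861],"rotation":[0.269,0.004,-0.004],"grip":4},{"linear":[0.0,-0.274,0.861],"rotation":[0.269,0.004,-0.004],"grip":4},{"linear":[0.0,-0.274,0.861],"rotation":[0.269,0.004,-0.004],"grip":4},{"linear":[0.0,-0.274,0.861],"rotation":[0.269,0.004,-0.004],"grip":4},{"linear":[0.0,-0.274,0.861],"rotation":[0.269,0.004,-0.004],"grip":4},{"linear":[0.0,-0.274,0.861],"rotation":[0.269,0.004,-0.004],"grip":4}]'; python3 go.py 545.4 70 98 98.8
```

```text
t 4.55 pos [ 539.44 -201.74  131.06] zyaw 106.5 x [-0.0027  0.0016 -1.    ] F [ 0.2  0.4 -3. ] M [ 0.01  0.   -0.02] grip 7.6 q6 -2.42
lin [ 0.0216 -0.2763  0.8628] rot [ 0.2688  0.0043 -0.0046]
time_s: 5.47
eef_pos: [544.8, 68.3, 131.0]
ee_rot: [0.46, -0.536, 0.461, 0.537]
force: [0.4, 0.1, -4.0]
grip_width: 0.088
t 5.47 pos [544.83  68.28 130.99] zyaw 98.72 x [-1.1e-03 -1.0e-04 -1.0e+00] F [ 0.4  0.1 -4. ] M [-0.04  0.   -0.01] grip 7.5 q6 -1.81
lin [ 0.11   -0.0029  0.0054] rot [-0.0028  0.0002 -0.0022]
```

```bash
python3 -m jog '[{"linear":[0.05,-0.003,0.005],"rotation":[-0.003,0,-0.002],"grip":4},{"linear":[0.113,-0.003,0.005],"rotation":[-0.003,0,-0.002],"grip":4},{"linear":[0.113,-0.003,0.005],"rotation":[-0.003,0,-0.002],"grip":4},{"linear":[0.113,-0.003,0.005],"rotation":[-0.003,0,-0.002],"grip":4},{"linear":[0.113,-0.003,0.005],"rotation":[-0.003,0,-0.002],"grip":4},{"linear":[0.113,-0.003,0.005],"rotation":[-0.003,0,-0.002],"grip":4}]'; python3 go.py 545.4 70 97 98.8;python3 - <<'E'
from rig import capture
import cv2,numpy as np
o=[]
for n,(x,y,w,h) in (("side",(200,150,100,95)),("top",(205,188,100,95))):
    p,d=capture(n);np.savez(n+"2.npz",p=p,d=d);o.append(cv2.resize(p[y:y+h,x:x+w,::-1],None,fx=4 if n=="top" else 4,fy=4,interpolation=cv2.INTER_CUBIC))
cv2.imwrite("pics/hov1.png",np.hstack(o))
E
```

```text
time_s: 5.97
eef_pos: [546.1, 69.5, 98.2]
ee_rot: [-0.461, 0.537, -0.46, -0.536]
force: [-0.5, -0.5, -3.1]
grip_width: 0.089
t 5.97 pos [546.05  69.5   98.2 ] zyaw 98.78 x [ 1.7e-03 -1.0e-04 -1.0e+00] F [-0.5 -0.5 -3.1] M [ 0.03 -0.01  0.01] grip 7.6 q6 -1.81
lin [0.004  0.0019 0.002 ] rot [-0.0008 -0.0008  0.0033]
```

View pics/hov1.png

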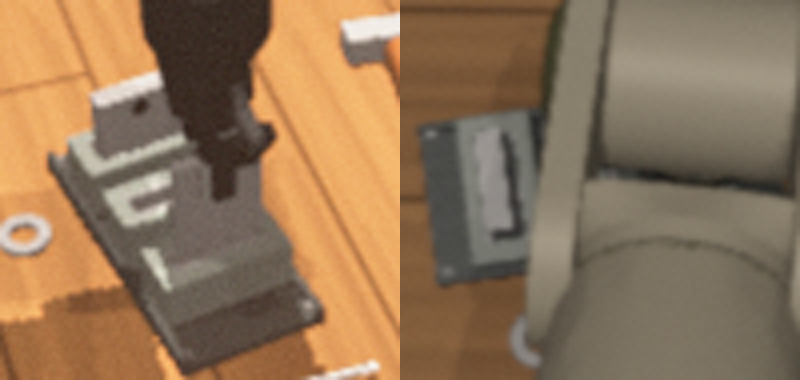

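```bash
python3 -m jog '[{"linear":[0.015,0.002,0.002],"rotation":[0,0,0.003],"grip":4},{"linear":[0.022,0.002,0.002],"rotation":[0,0,0.003],"grip":4},{"linear":[0.026,0.002,0.002],"rotation":[0,0,0.003],"grip":4},{"linear":[0.029,0.002,0.002],"rotation":[0,0,0.003],"grip":4},{"linear":[0.031,0.002,0.002],"rotation":[0,0,0.003],"grip":4},{"linear":[0.031,0.002,0.002],"rotation":[0,0,0.003],"grip":4},{"linear":[0.031,0.002,0.002],"rotation":[0,0,0.003],"grip":4}]'; python3 go.py 545.4 70 97 98.8
```

```text
time_s: 6.65
eef_pos: [545.2, 70.2, 88.6]
ee_rot: [-0.46, 0.537, -0.46, -0.537]
force: [-0.9, -0.5, -3.1]
grip_width: 0.09
t 6.65 pos [545.21  70.24  88.65] zyaw 98.8 x [-2.e-04 -3.e-04 -1.e+00] F [-0.9 -0.5 -3.1] M [ 0.02 -0.    0.05] grip 7.7 q6 -1.81
lin [-0.0278 -0.0005 -0.0009] rot [-0.0002 -0.0005 -0.0004]
```

```bash
python3 -m jog '[{"linear":[0.003,0,0],"rotation":[0,0,0],"grip":4},{"linear":[0.006,0,0],"rotation":[0,0,0],"grip":4},{"linear":[0.009,0,0],"rotation":[0,0,0],"grip":4},{"linear":[0.012,0,0],"rotation":[0,0,0],"grip":4},{"linear":[0.012,0,0],"rotation":[0,0,0],"grip":4}]'; python3 go.py 545.4 70 97 98.8
```

```text
time_s: 7.07
eef_pos: [545.2, 70.3, 85.0]
ee_rot: [0.46, -0.537, 0.46, 0.537]
force: [0.1, 1.0, -2.8]
grip_width: 0.085
t 7.07 pos [545.22  70.35  84.95] zyaw 98.79 x [-2.e-04 -0.e+00 -1.e+00] F [ 0.1  1.  -2.8] M [ 0.19  0.02 -0.02] grip 7.2 q6 -1.81
lin [-0.0402 -0.0004 -0.0012] rot [-0.0003  0.     -0.0004]
```

```bash
python3 -m jog '[{"linear":[0.003,0,0],"rotation":[0,0,0],"grip":4},{"linear":[0.006,0,0],"rotation":[0,0,0],"grip":4},{"linear":[0.009,0,0],"rotation":[0,0,0],"grip":4},{"linear":[0.011,0,0],"rotation":[0,0,0],"grip":4},{"linear":[0.011,0,0],"rotation":[0,0,0],"grip":4}]'; python3 go.py 545.4 70 97 98.8
```

```text
time_s: 7.48
eef_pos: [545.4, 70.7, 82.0]
ee_rot: [0.46, -0.537, 0.46, 0.537]
force: [-1.2, 4.7, 2.9]
grip_width: 0.093
t 7.48 pos [545.39  70.73  81.98] zyaw 98.79 x [ 5.e-04  6.e-04 -1.e+00] F [-1.2  4.7  2.9] M [ 1.    0.19 -0.01] grip 7.9 q6 -1.81
lin [-0.0501  0.0003 -0.0024] rot [-0.0003  0.0011  0.0012]
```

```bash
python3 -m jog '[{"linear":[0.003,0,0.002],"rotation":[0,0,0],"grip":4},{"linear":[0.006,0,0.002],"rotation":[0,0,0],"grip":4},{"linear":[0.009,0,0.002],"rotation":[0,0,0],"grip":4},{"linear":[0.009,0,0.002],"rotation":[0,0,0],"grip":4}]'; python3 go.py 545.4 70 97 98.8
```

```text
time_s: 7.82
eef_pos: [545.4, 71.6, 79.4]
ee_rot: [0.461, -0.537, 0.46, 0.537]
force: [-1.1, 5.3, 4.4]
grip_width: 0.089
t 7.82 pos [545.41  71.64  79.35] zyaw 98.79 x [ 9.0e-04  1.2e-03 -1.0e+00] F [-1.1  5.3  4.4] M [1.09 0.15 0.04] grip 7.6 q6 -1.81
lin [-0.0588  0.0008 -0.0053] rot [-0.0004  0.0021  0.0021]
```

```bash
python3 -m jog '[{"linear":[0.003,0,0],"rotation":[0,0,0],"grip":4},{"linear":[0.006,0,0],"rotation":[0,0,0],"grip":4},{"linear":[0.009,0,0],"rotation":[0,0,0],"grip":4},{"linear":[0.009,0,0],"rotation":[0,0,0],"grip":4}]'; python3 go.py 545.4 70 97 98.8
```

```text
time_s: 8.15
eef_pos: [545.6, 71.9, 76.8]
ee_rot: [0.461, -0.537, 0.459, 0.537]
force: [-1.5, 5.3, 4.3]
grip_width: 0.089
t 8.15 pos [545.59  71.91  76.8 ] zyaw 98.78 x [ 0.0014  0.0017 -1.    ] F [-1.5  5.3  4.3] M [1.17 0.14 0.01] grip 7.6 q6 -1.81
lin [-0.0673  0.0015 -0.0061] rot [-0.0007  0.003   0.0034]
```

```bash
python3 -m jog '[{"linear":[0.004,0,0],"rotation":[0,0.002,0.002],"grip":4},{"linear":[0.008,0,0],"rotation":[0,0.003,0.003],"grip":4},{"linear":[0.012,0,0],"rotation":[0,0.003,0.003],"grip":4},{"linear":[0.016,0,0],"rotation":[0,0.003,0.003],"grip":4},{"linear":[0.02,0,0],"rotation":[0,0.003,0.003],"grip":4},{"linear":[0.02,0,0],"rotation":[0,0.003,0.003],"grip":4}]'; python3 go.py 545.4 70 97 98.8
```

```text
time_s: 8.65
eef_pos: [545.9, 72.1, 70.7]
ee_rot: [-0.461, 0.537, -0.46, -0.537]
force: [0.2, 4.3, 2.1]
grip_width: 0.089
t 8.65 pos [545.91  72.13  70.75] zyaw 98.78 x [ 1.2e-03  4.0e-04 -1.0e+00] F [0.2 4.3 2.1] M [ 1.06 -0.22  0.09] grip 7.6 q6 -1.81
lin [-0.0875  0.0026 -0.0068] rot [-0.0008  0.0005  0.0025]
```

```bash
python3 -m jog '[{"linear":[0.004,0,0],"rotation":[0,0,0.001],"grip":4},{"linear":[0.008,0,0],"rotation":[0,0,0.002],"grip":4},{"linear":[0.012,0,0],"rotation":[0,0,0.002],"grip":4},{"linear":[0.016,0,0],"rotation":[0,0,0.002],"grip":4},{"linear":[0.02,0,0],"rotation":[0,0,0.002],"grip":4},{"linear":[0.023,0,0],"rotation":[0,0,0.002],"grip":4},{"linear":[0.023,0,0],"rotation":[0,0,0.002],"grip":4}]'; python3 go.py 545.4 70 97 98.8
```

```text
time_s: 9.23
eef_pos: [545.9, 72.0, 63.7]
ee_rot: [0.46, -0.537, 0.46, 0.537]
force: [-0.6, 3.6, 3.7]
grip_width: 0.086
t 9.23 pos [545.9   72.04  63.67] zyaw 98.78 x [ 1.e-04  1.e-04 -1.e+00] F [-0.6  3.6  3.7] M [0.66 0.08 0.02] grip 7.3 q6 -1.81
lin [-0.1111  0.0027 -0.0064] rot [-0.0008  0.0002  0.0002]
```

```bash
python3 -m jog '[{"linear":[0.003,0,0],"rotation":[0,0,0],"grip":4},{"linear":[0.006,0,0],"rotation":[0,0,0],"grip":4},{"linear":[0.009,0,0],"rotation":[0,0,0],"grip":4},{"linear":[0.009,0,0],"rotation":[0,0,0],"grip":4}]'; python3 go.py 545.4 70 97 98.8; python3 -m jog '[{"linear":[0.002,0,0],"rotation":[0,0,0],"grip":4},{"linear":[0.004,0,0],"rotation":[0,0,0],"grip":4},{"linear":[0.004,0,0],"rotation":[0,0,0],"grip":4}]'; python3 go.py
```

```text
time_s: 9.57
eef_pos: [545.9, 72.0, 60.9]
ee_rot: [-0.46, 0.537, -0.46, -0.537]
force: [-0.2, 3.4, 3.7]
grip_width: 0.085
t 9.57 pos [545.94  71.96  60.87] zyaw 98.78 x [ 2.e-04  0.e+00 -1.e+00] F [-0.2  3.4  3.7] M [ 0.61  0.11 -0.04] grip 7.3 q6 -1.81
lin [-0.1204  0.0027 -0.0062] rot [-0.0008 -0.      0.0003]
time_s: 9.82
eef_pos: [546.0, 72.0, 59.9]
ee_rot: [-0.46, 0.537, -0.46, -0.537]
force: [-1.5, 3.9, 7.0]
grip_width: 0.09
t 9.82 pos [545.97  72.01  59.87] zyaw 98.78 x [ 3.e-04 -0.e+00 -1.e+00] F [-1.5  3.9  7. ] M [0.6  0.35 0.03] grip 7.7 q6 -1.81
```

```bash
python3 -m jog '[{"linear":[0.002,0,0],"rotation":[0,0,0],"grip":4},{"linear":[0.004,0,0],"rotation":[0,0,0],"grip":4},{"linear":[0.004,0,0],"rotation":[0,0,0],"grip":4}]'; python3 go.py; python3 -m jog '[{"linear":[0.002,0,0],"rotation":[0,0,0],"grip":4},{"linear":[0.004,0,0],"rotation":[0,0,0],"grip":4},{"linear":[0.004,0,0],"rotation":[0,0,0],"grip":4}]'; python3 go.py
```

```text
time_s: 10.07
eef_pos: [546.0, 72.0, 59.3]
ee_rot: [-0.46, 0.537, -0.46, -0.537]
force: [-3.9, 3.2, 10.5]
grip_width: 0.092
t 10.07 pos [546.05  72.    59.29] zyaw 98.78 x [ 6.e-04 -1.e-04 -1.e+00] F [-3.9  3.2 10.5] M [0.64 0.75 0.02] grip 7.8 q6 -1.81
time_s: 10.32
eef_pos: [546.1, 72.0, 59.0]
ee_rot: [-0.46, 0.537, -0.46, -0.537]
force: [-4.2, 3.2, 14.6]
grip_width: 0.092
t 10.32 pos [546.11  71.99  58.98] zyaw 98.79 x [ 8.e-04 -3.e-04 -1.e+00] F [-4.2  3.2 14.6] M [0.62 0.9  0.06] grip 7.8 q6 -1.81
```

```bash
python3 -m jog '[{"linear":[0.003,0,0],"rotation":[0,0,0],"grip":4},{"linear":[0.006,0,0],"rotation":[0,0,0],"grip":4},{"linear":[0.006,0,0],"rotation":[0,0,0],"grip":4}]'; python3 go.py
```

```text
time_s: 10.57
eef_pos: [546.2, 72.0, 58.4]
ee_rot: [-0.46, 0.537, -0.46, -0.537]
force: [-5.7, 3.6, 19.3]
grip_width: 0.089
t 10.57 pos [546.16  72.02  58.42] zyaw 98.8 x [ 1.1e-03 -4.0e-04 -1.0e+00] F [-5.7  3.6 19.3] M [ 0.68  1.22 -0.03] grip 7.6 q6 -1.81
```

```bash
python3 -m jog '[{"linear":[-0.002,0,0],"rotation":[0,-0.002,0.002],"grip":4},{"linear":[-0.004,0,0],"rotation":[0,-0.002,0.002],"grip":4},{"linear":[-0.004,0,0],"rotation":[0,-0.002,0.002],"grip":12},{"linear":[-0.004,0,0],"rotation":[0,-0.002,0.002],"grip":28},{"linear":[-0.004,0,0],"rotation":[0,-0.002,0.002],"grip":28},{"linear":[-0.004,0,0],"rotation":[0,-0.002,0.002],"grip":28},{"linear":[-0.004,0,0],"rotation":[0,-0.002,0.002],"grip":28}]'; python3 go.py
```

```text
time_s: 11.15
eef_pos: [546.1, 71.9, 59.3]
ee_rot: [0.46, -0.537, 0.46, 0.537]
force: [0.7, 0.1, 0.8]
grip_width: 0.328
t 11.15 pos [546.07  71.86  59.34] zyaw 98.8 x [-5.e-04  3.e-04 -1.e+00] F [0.7 0.1 0.8] M [-0.06  0.01 -0.03] grip 28.0 q6 -1.81
```

Released with no residual force. Next I'll rise straight up, then move back and look.

```bash
python3 -m jog '[{"linear":[-0.05,0,0],"rotation":[0,0,0],"grip":28},{"linear":[-0.12,0,0],"rotation":[0,0,0],"grip":28},{"linear":[-0.22,0,0],"rotation":[0,0,0],"grip":28},{"linear":[-0.3,0,0],"rotation":[0,0,0],"grip":36},{"linear":[-0.3,0,0],"rotation":[0,0,0],"grip":40},{"linear":[-0.3,0,0],"rotation":[0,0,0],"grip":40}]'; python3 go.py 560.9 -258 130 106.5
```

```text
time_s: 11.65
eef_pos: [546.5, 71.7, 150.1]
ee_rot: [-0.461, 0.537, -0.46, -0.536]
force: [-0.2, 0.2, 0.5]
grip_width: 0.47
t 11.65 pos [546.54  71.74 150.15] zyaw 98.8 x [ 1.7e-03 -1.0e-04 -1.0e+00] F [-0.2  0.2  0.5] M [ 0.03 -0.01  0.  ] grip 40.2 q6 -1.81
lin [ 0.0673  0.121  -1.0935] rot [-0.2687 -0.0009  0.0034]
```

```bash
python3 -m jog '[{"linear":[0.0,0.121,-1],"rotation":[-0.269,-0.001,0.003],"grip":40},{"linear":[0.0,0.121,-1],"rotation":[-0.269,-0.001,0.003],"grip":40},{"linear":[0.0,0.121,-1],"rotation":[-0.269,-0.001,0.003],"grip":40},{"linear":[0.0,0.121,-1],"rotation":[-0.269,-0.001,0.003],"grip":40},{"linear":[0.0,0.121,-1],"rotation":[-0.269,-0.001,0.003],"grip":40},{"linear":[0.0,0.121,-1],"rotation":[-0.269,-0.001,0.003],"grip":40},{"linear":[0.0,0.121,-1],"rotation":[-0.269,-0.001,0.003],"grip":40},{"linear":[0.0,0.121,-1],"rotation":[-0.269,-0.001,0.003],"grip":40},{"linear":[0.0,0.121,-1],"rotation":[-0.269,-0.001,0.003],"grip":40},{"linear":[0.0,0.121,-1],"rotation":[-0.269,-0.001,0.003],"grip":40},{"linear":[0.0,0.121,-1],"rotation":[-0.269,-0.001,0.003],"grip":40}]'; python3 go.py 560.9 -258 120 106.5;python3 - <<'E'
from rig import capture
from h import *
o=[]
for n,(x,y,w,h) in (("side",(200,160,100,85)),("top",(205,198,100,85))):
    p,d=capture(n);np.savez(n+"3.npz",p=p,d=d);o.append(cv2.resize(p[y:y+h,x:x+w,::-1],None,fx=4,fy=4,interpolation=cv2.INTER_CUBIC))
    P=cloud(n,d);q=P[160:270,205:305].reshape(-1,3);m=(q[:,2]>84)&(q[:,2]<105)
    c=q[m]; near=np.abs((c[:,:2]-[545,72])@[-.153,.988])<20
    print(n,near.sum(),c[near].mean(0),np.median(c[~near][:,2]),np.median(c[near][:,2]))
cv2.imwrite("pics/in1.png",np.hstack(o))
E
```

```text
time_s: 12.57
eef_pos: [556.4, -228.8, 149.4]
ee_rot: [0.423, -0.566, 0.423, 0.567]
force: [-0.4, -0.5, 0.6]
grip_width: 0.47
t 12.57 pos [ 556.38 -228.84  149.41] zyaw 106.56 x [-0.0012  0.0013 -1.    ] F [-0.4 -0.5  0.6] M [0.   0.02 0.04] grip 40.1 q6 -2.44
lin [ 0.0979  0.0132 -0.0976] rot [ 0.0021  0.0031 -0.0016]
side 33 [526.68046236  65.99635349  89.49916968] nan 90.19640679559711
top 99 [545.27366695  71.21716373  92.75367395] 92.79812607110512 92.81866808568702
  return _methods._mean(a, axis=axis, dtype=dtype,
  ret = ret.dtype.type(ret / rcount)
```

View pics/in1.png

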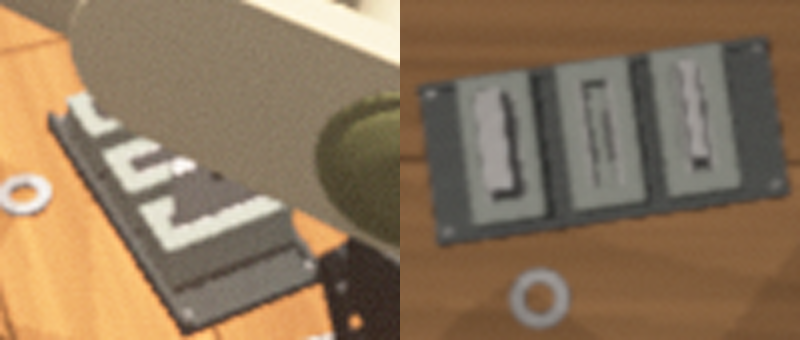

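The thin plate's top reads 92.8 mm, the same as the resident 16 mm plate, so it is home. Now the 12 mm plate.

```bash
python3 -m jog '[{"linear":[0.0,0.013,-0.098],"rotation":[0.002,0.003,-0.002],"grip":40},{"linear":[0.06,0.013,-0.098],"rotation":[0.002,0.003,-0.002],"grip":40},{"linear":[0.098,0.013,-0.098],"rotation":[0.002,0.003,-0.002],"grip":40},{"linear":[0.098,0.013,-0.098],"rotation":[0.002,0.003,-0.002],"grip":40},{"linear":[0.098,0.013,-0.098],"rotation":[0.002,0.003,-0.002],"grip":40}]'; python3 go.py 560.9 -258 52.5 106.5
```

```text
time_s: 13.08
eef_pos: [561.2, -256.7, 120.1]
ee_rot: [0.423, -0.567, 0.422, 0.567]
force: [-0.0, 0.2, 0.3]
grip_width: 0.469
t 13.08 pos [ 561.17 -256.69  120.11] zyaw 106.62 x [-4.e-04  6.e-04 -1.e+00] F [-0.   0.2  0.3] M [-0.05 -0.01  0.  ] grip 40.0 q6 -2.48
lin [ 0.2254  0.0021 -0.0041] rot [ 0.0042  0.0013 -0.0004]
```

```bash
python3 -m jog '[{"linear":[0.08,0.002,-0.004],"rotation":[0.004,0.001,0],"grip":40},{"linear":[0.16,0.002,-0.004],"rotation":[0.004,0.001,0],"grip":40},{"linear":[0.225,0.002,-0.004],"rotation":[0.004,0.001,0],"grip":40},{"linear":[0.225,0.002,-0.004],"rotation":[0.004,0.001,0],"grip":40},{"linear":[0.225,0.002,-0.004],"rotation":[0.004,0.001,0],"grip":40},{"linear":[0.225,0.002,-0.004],"rotation":[0.004,0.001,0],"grip":40},{"linear":[0.225,0.002,-0.004],"rotation":[0.004,0.001,0],"grip":40},{"linear":[0.225,0.002,-0.004],"rotation":[0.004,0.001,0],"grip":40}]'; python3 go.py 560.9 -258 52.5 106.5
```

```text
time_s: 13.75
eef_pos: [561.5, -258.3, 54.1]
ee_rot: [-0.423, 0.567, -0.423, -0.566]
force: [0.4, 1.2, 0.2]
grip_width: 0.464
t 13.75 pos [ 561.49 -258.25   54.11] zyaw 106.51 x [ 0.0017 -0.0013 -1.    ] F [0.4 1.2 0.2] M [ 0.07  0.   -0.03] grip 39.6 q6 -2.48
lin [0.0054 0.0016 0.0014] rot [ 0.0005 -0.0034  0.0025]
```

```bash
python3 -m jog '[{"linear":[0.003,0.001,0.001],"rotation":[0,-0.003,0.002],"grip":24},{"linear":[0.003,0.001,0.001],"rotation":[0,-0.003,0.002],"grip":7},{"linear":[0.003,0.001,0.001],"rotation":[0,-0.003,0.002],"grip":7},{"linear":[0.003,0.001,0.001],"rotation":[0,-0.003,0.002],"grip":7},{"linear":[0.003,0.001,0.001],"rotation":[0,-0.003,0.002],"grip":7},{"linear":[0.003,0.001,0.001],"rotation":[0,-0.003,0.002],"grip":7},{"linear":[0.003,0.001,0.001],"rotation":[0,-0.003,0.002],"grip":7},{"linear":[0.003,0.001,0.001],"rotation":[0,-0.003,0.002],"grip":7}]' 100; python3 go.py 560.9 -258 52.5 106.5
```

```text
time_s: 14.42
eef_pos: [561.4, -258.1, 53.9]
ee_rot: [-0.423, 0.567, -0.423, -0.566]
force: [-2.0, 1.7, 6.1]
grip_width: 0.122
t 14.42 pos [ 561.38 -258.08   53.93] zyaw 106.52 x [ 1.e-03 -5.e-04 -1.e+00] F [-2.   1.7  6.1] M [ 0.35  0.19 -0.02] grip 10.4 q6 -2.48
lin [0.0048 0.0015 0.0007] rot [ 0.0007 -0.0015  0.0017]
```

```bash
python3 -m jog '[{"linear":[-0.05,0,0],"rotation":[0,-0.002,0.002],"grip":7},{"linear":[-0.12,0,0],"rotation":[0,-0.002,0.002],"grip":7},{"linear":[-0.2,0,0],"rotation":[0,-0.002,0.002],"grip":7},{"linear":[-0.28,0,0],"rotation":[0,-0.002,0.002],"grip":7},{"linear":[-0.3,0,0],"rotation":[0,-0.002,0.002],"grip":7},{"linear":[-0.3,0,0],"rotation":[0,-0.002,0.002],"grip":7},{"linear":[-0.3,0,0],"rotation":[0,-0.002,0.002],"grip":7}]'; python3 go.py 536.7 128.8 144 98.8
```

```text
time_s: 15.0
eef_pos: [560.7, -257.7, 142.3]
ee_rot: [0.423, -0.566, 0.423, 0.568]
force: [0.5, -1.4, -5.1]
grip_width: 0.126
t 15.0 pos [ 560.72 -257.7   142.28] zyaw 106.52 x [-0.0021  0.0015 -1.    ] F [ 0.5 -1.4 -5.1] M [ 0.03  0.04 -0.  ] grip 10.8 q6 -2.48
lin [-0.0037 -0.2895  1.258 ] rot [ 0.2694  0.0038 -0.0035]
```

```bash
python3 -m jog '[{"linear":[-0.06,-0.23,1],"rotation":[0.269,0.004,-0.004],"grip":7},{"linear":[-0.06,-0.23,1],"rotation":[0.269,0.004,-0.004],"grip":7},{"linear":[-0.06,-0.23,1],"rotation":[0.269,0.004,-0.004],"grip":7},{"linear":[-0.06,-0.23,1],"rotation":[0.269,0.004,-0.004],"grip":7},{"linear":[-0.06,-0.23,1],"rotation":[0.269,0.004,-0.004],"grip":7},{"linear":[-0.06,-0.23,1],"rotation":[0.269,0.004,-0.004],"grip":7},{"linear":[-0.06,-0.23,1],"rotation":[0.269,0.004,-0.004],"grip":7},{"linear":[-0.06,-0.23,1],"rotation":[0.269,0.004,-0.004],"grip":7},{"linear":[-0.06,-0.23,1],"rotation":[0.269,0.004,-0.004],"grip":7},{"linear":[-0.06,-0.23,1],"rotation":[0.269,0.004,-0.004],"grip":7}]'; python3 go.py 536.7 128.8 158 98.8
```

```text
time_s: 15.83
eef_pos: [540.8, 50.4, 159.1]
ee_rot: [0.459, -0.537, 0.46, 0.538]
force: [-0.3, -0.3, -4.0]
grip_width: 0.123
t 15.83 pos [540.8   50.35 159.05] zyaw 98.92 x [-2.7e-03  1.0e-04 -1.0e+00] F [-0.3 -0.3 -4. ] M [ 0.01 -0.03 -0.05] grip 10.5 q6 -1.85
lin [ 0.0036 -0.027   0.2604] rot [ 0.0042  0.0011 -0.0053]
```

```bash
python3 -m jog '[{"linear":[0,-0.027,0.26],"rotation":[0.004,0.001,-0.005],"grip":7},{"linear":[0,-0.027,0.26],"rotation":[0.004,0.001,-0.005],"grip":7},{"linear":[0,-0.027,0.26],"rotation":[0.004,0.001,-0.005],"grip":7},{"linear":[0,-0.027,0.26],"rotation":[0.004,0.001,-0.005],"grip":7},{"linear":[0,-0.027,0.26],"rotation":[0.004,0.001,-0.005],"grip":7},{"linear":[0,-0.027,0.26],"rotation":[0.004,0.001,-0.005],"grip":7}]'; python3 go.py 536.7 128.8 97 98.8
```

```text
time_s: 16.33
eef_pos: [536.8, 127.2, 158.5]
ee_rot: [0.46, -0.536, 0.461, 0.537]
force: [-0.2, -0.7, -3.5]
grip_width: 0.123
t 16.33 pos [536.83 127.19 158.46] zyaw 98.7 x [-1.2e-03 -3.0e-04 -1.0e+00] F [-0.2 -0.7 -3.5] M [-0.05 -0.01  0.05] grip 10.5 q6 -1.7
lin [ 0.2049 -0.0006  0.0054] rot [-0.0036 -0.0003 -0.0024]
```

```bash
python3 -m jog '[{"linear":[0.06,-0.001,0.005],"rotation":[-0.004,0,-0.002],"grip":7},{"linear":[0.13,-0.001,0.005],"rotation":[-0.004,0,-0.002],"grip":7},{"linear":[0.18,-0.001,0.005],"rotation":[-0.004,0,-0.002],"grip":7},{"linear":[0.203,-0.001,0.005],"rotation":[-0.004,0,-0.002],"grip":7},{"linear":[0.203,-0.001,0.005],"rotation":[-0.004,0,-0.002],"grip":7},{"linear":[0.203,-0.001,0.005],"rotation":[-0.004,0,-0.002],"grip":7},{"linear":[0.203,-0.001,0.005],"rotation":[-0.004,0,-0.002],"grip":7},{"linear":[0.203,-0.001,0.005],"rotation":[-0.004,0,-0.002],"grip":7}]'; python3 go.py 536.7 128.8 90 98.8
```

```text
time_s: 17.0
eef_pos: [537.4, 128.5, 98.6]
ee_rot: [-0.461, 0.537, -0.46, -0.536]
force: [0.3, 0.6, -3.6]
grip_width: 0.123
t 17.0 pos [537.44 128.52  98.61] zyaw 98.8 x [ 1.7e-03 -2.0e-04 -1.0e+00] F [ 0.3  0.6 -3.6] M [-0.02  0.02  0.  ] grip 10.5 q6 -1.7
lin [0.0287 0.0023 0.0013] rot [ 0.0001 -0.0008  0.0034]
```

```bash
python3 -m jog '[{"linear":[0.012,0.002,0.001],"rotation":[0,-0.001,0.003],"grip":7},{"linear":[0.018,0.002,0.001],"rotation":[0,-0.001,0.003],"grip":7},{"linear":[0.022,0.002,0.001],"rotation":[0,-0.001,0.003],"grip":7},{"linear":[0.025,0.002,0.001],"rotation":[0,-0.001,0.003],"grip":7},{"linear":[0.028,0.002,0.001],"rotation":[0,-0.001,0.003],"grip":7},{"linear":[0.03,0.002,0.001],"rotation":[0,-0.001,0.003],"grip":7},{"linear":[0.03,0.002,0.001],"rotation":[0,-0.001,0.003],"grip":7}]'; python3 go.py 536.7 128.8 90 98.8
```

```text
time_s: 17.58
eef_pos: [536.8, 128.7, 89.5]
ee_rot: [0.46, -0.537, 0.46, 0.537]
force: [-0.6, 0.1, -4.6]
grip_width: 0.126
t 17.58 pos [536.76 128.74  89.47] zyaw 98.8 x [-0.e+00  1.e-04 -1.e+00] F [-0.6  0.1 -4.6] M [-0.02  0.01  0.01] grip 10.8 q6 -1.7
lin [-0.0018  0.0002  0.0002] rot [-0.      0.0002 -0.    ]
```

In the mouth with no contact (weight only, −4.3 N). Continuing gently.

```bash
python3 -m jog '[{"linear":[0.003,0,0],"rotation":[0,0,0],"grip":7},{"linear":[0.006,0,0],"rotation":[0,0,0],"grip":7},{"linear":[0.009,0,0],"rotation":[0,0,0],"grip":7},{"linear":[0.012,0,0],"rotation":[0,0,0],"grip":7},{"linear":[0.012,0,0],"rotation":[0,0,0],"grip":7}]'; python3 go.py; python3 -m jog '[{"linear":[0.003,0,0],"rotation":[0,0,0],"grip":7},{"linear":[0.006,0,0],"rotation":[0,0,0],"grip":7},{"linear":[0.009,0,0],"rotation":[0,0,0],"grip":7},{"linear":[0.009,0,0],"rotation":[0,0,0],"grip":7}]'; python3 go.py
```

```text
time_s: 18.0
eef_pos: [536.7, 128.8, 85.7]
ee_rot: [0.46, -0.537, 0.46, 0.537]
force: [-0.0, 0.3, -3.8]
grip_width: 0.123
t 18.0 pos [536.66 128.75  85.65] zyaw 98.8 x [-4.e-04  1.e-04 -1.e+00] F [-0.   0.3 -3.8] M [-0.01 -0.02  0.01] grip 10.5 q6 -1.7
time_s: 18.33
eef_pos: [536.9, 129.1, 83.2]
ee_rot: [0.46, -0.537, 0.46, 0.537]
force: [-0.1, 3.1, 0.4]
grip_width: 0.123
t 18.33 pos [536.85 129.11  83.23] zyaw 98.8 x [ 4.e-04  8.e-04 -1.e+00] F [-0.1  3.1  0.4] M [0.71 0.08 0.05] grip 10.5 q6 -1.7
```

Same tongue signature as before (+y push, small Fz). I'll follow it about 0.6 mm in +y and keep descending.

```bash
python3 -m jog '[{"linear":[0.003,0,0.002],"rotation":[0,0.001,0.001],"grip":7},{"linear":[0.006,0,0.002],"rotation":[0,0.001,0.001],"grip":7},{"linear":[0.009,0,0.002],"rotation":[0,0.001,0.001],"grip":7},{"linear":[0.009,0,0.002],"rotation":[0,0.001,0.001],"grip":7}]'; python3 go.py; python3 -m jog '[{"linear":[0.003,0,0],"rotation":[0,0.001,0.001],"grip":7},{"linear":[0.006,0,0],"rotation":[0,0.001,0.001],"grip":7},{"linear":[0.009,0,0],"rotation":[0,0.001,0.001],"grip":7},{"linear":[0.009,0,0],"rotation":[0,0.001,0.001],"grip":7}]'; python3 go.py
```

```text
time_s: 18.67
eef_pos: [536.5, 130.2, 80.3]
ee_rot: [0.46, -0.536, 0.46, 0.537]
force: [-0.2, 6.2, -3.0]
grip_width: 0.12
t 18.67 pos [536.55 130.2   80.27] zyaw 98.8 x [-5.0e-04  1.2e-03 -1.0e+00] F [-0.2  6.2 -3. ] M [ 1.17 -0.1   0.4 ] grip 10.2 q6 -1.7
time_s: 19.0
eef_pos: [536.6, 130.4, 77.7]
ee_rot: [0.46, -0.536, 0.46, 0.537]
force: [-2.1, 4.7, 2.6]
grip_width: 0.121
t 19.0 pos [536.56 130.42  77.67] zyaw 98.8 x [-8.e-04  9.e-04 -1.e+00] F [-2.1  4.7  2.6] M [0.96 0.32 0.04] grip 10.3 q6 -1.7
```

```bash
python3 -m jog '[{"linear":[0.004,0,0],"rotation":[0,0.001,-0.001],"grip":7},{"linear":[0.008,0,0],"rotation":[0,0.002,-0.001],"grip":7},{"linear":[0.012,0,0],"rotation":[0,0.002,-0.001],"grip":7},{"linear":[0.016,0,0],"rotation":[0,0.002,-0.001],"grip":7},{"linear":[0.02,0,0],"rotation":[0,0.002,-0.001],"grip":7},{"linear":[0.02,0,0],"rotation":[0,0.002,-0.001],"grip":7}]'; python3 go.py
```

```text
time_s: 19.5
eef_pos: [536.8, 130.4, 71.5]
ee_rot: [-0.46, 0.537, -0.46, -0.537]
force: [1.4, 4.3, -0.2]
grip_width: 0.122
t 19.5 pos [536.81 130.41  71.45] zyaw 98.8 x [ 6.e-04  1.e-04 -1.e+00] F [ 1.4  4.3 -0.2] M [ 0.94 -0.21  0.05] grip 10.4 q6 -1.7
```

```bash
python3 -m jog '[{"linear":[0.004,0,0],"rotation":[0,0,0],"grip":7},{"linear":[0.008,0,0],"rotation":[0,0,0],"grip":7},{"linear":[0.012,0,0],"rotation":[0,0,0],"grip":7},{"linear":[0.016,0,0],"rotation":[0,0,0],"grip":7},{"linear":[0.018,0,0],"rotation":[0,0,0],"grip":7},{"linear":[0.018,0,0],"rotation":[0,0,0],"grip":7}]'; python3 go.py
```

```text
time_s: 20.0
eef_pos: [536.7, 130.3, 65.8]
ee_rot: [-0.46, 0.537, -0.46, -0.537]
force: [-0.4, 2.8, -0.0]
grip_width: 0.121
t 20.0 pos [536.69 130.31  65.83] zyaw 98.8 x [ 1.e-04 -1.e-04 -1.e+00] F [-0.4  2.8 -0. ] M [0.64 0.17 0.07] grip 10.3 q6 -1.7
```

```bash
python3 -m jog '[{"linear":[0.003,0,0],"rotation":[0,0,0],"grip":7},{"linear":[0.006,0,0],"rotation":[0,0,0],"grip":7},{"linear":[0.009,0,0],"rotation":[0,0,0],"grip":7},{"linear":[0.012,0,0],"rotation":[0,0,0],"grip":7},{"linear":[0.012,0,0],"rotation":[0,0,0],"grip":7}]'; python3 go.py; python3 -m jog '[{"linear":[0.002,0,0],"rotation":[0,0,0],"grip":7},{"linear":[0.004,0,0],"rotation":[0,0,0],"grip":7},{"linear":[0.004,0,0],"rotation":[0,0,0],"grip":7}]'; python3 go.py
```

```text
time_s: 20.42
eef_pos: [536.7, 130.2, 62.1]
ee_rot: [-0.46, 0.537, -0.46, -0.537]
force: [0.3, 4.5, 0.5]
grip_width: 0.124
t 20.42 pos [536.7  130.22  62.06] zyaw 98.8 x [ 1.e-04 -3.e-04 -1.e+00] F [0.3 4.5 0.5] M [0.66 0.1  0.21] grip 10.6 q6 -1.7
time_s: 20.67
eef_pos: [536.8, 130.3, 61.2]
ee_rot: [-0.46, 0.537, -0.46, -0.537]
force: [-1.9, 3.8, 5.6]
grip_width: 0.124
t 20.67 pos [536.81 130.25  61.15] zyaw 98.81 x [ 5.e-04 -3.e-04 -1.e+00] F [-1.9  3.8  5.6] M [0.55 0.45 0.2 ] grip 10.6 q6 -1.7
```

```bash
python3 -m jog '[{"linear":[0.002,0,0],"rotation":[0,0,0],"grip":7},{"linear":[0.004,0,0],"rotation":[0,0,0],"grip":7},{"linear":[0.004,0,0],"rotation":[0,0,0],"grip":7}]'; python3 go.py; 
```

```text
time_s: 20.92
eef_pos: [536.9, 130.3, 60.6]
ee_rot: [-0.46, 0.537, -0.46, -0.537]
force: [-2.9, 2.7, 9.7]
grip_width: 0.123
t 20.92 pos [536.9  130.25  60.62] zyaw 98.81 x [ 8.e-04 -4.e-04 -1.e+00] F [-2.9  2.7  9.7] M [0.55 0.81 0.13] grip 10.5 q6 -1.7
```

```bash
python3 -m jog '[{"linear":[0.003,0,0],"rotation":[0,0,0],"grip":7},{"linear":[0.006,0,0],"rotation":[0,0,0],"grip":7},{"linear":[0.006,0,0],"rotation":[0,0,0],"grip":7}]'; python3 go.py; python3 -m jog '[{"linear":[0.002,0,0],"rotation":[0,-0.001,0.001],"grip":7},{"linear":[0.004,0,0],"rotation":[0,-0.001,0.001],"grip":7},{"linear":[0.004,0,0],"rotation":[0,-0.001,0.001],"grip":7}]'; python3 go.py
```

```text
time_s: 21.17
eef_pos: [537.0, 130.3, 59.9]
ee_rot: [-0.46, 0.537, -0.46, -0.537]
force: [-6.5, 3.0, 14.2]
grip_width: 0.127
t 21.17 pos [536.99 130.29  59.93] zyaw 98.82 x [ 1.1e-03 -5.0e-04 -1.0e+00] F [-6.5  3.  14.2] M [0.51 1.23 0.07] grip 10.8 q6 -1.7
time_s: 21.42
eef_pos: [537.0, 130.3, 59.9]
ee_rot: [-0.46, 0.537, -0.46, -0.537]
force: [-6.5, 2.8, 14.2]
grip_width: 0.12
t 21.42 pos [537.   130.28  59.9 ] zyaw 98.84 x [ 7.e-04 -3.e-04 -1.e+00] F [-6.5  2.8 14.2] M [0.43 1.19 0.1 ] grip 10.2 q6 -1.7
```

```bash
python3 -m jog '[{"linear":[0.003,0,0],"rotation":[0,0,0],"grip":7},{"linear":[0.007,0,0],"rotation":[0,0,0],"grip":7},{"linear":[0.007,0,0],"rotation":[0,0,0],"grip":7}]'; python3 go.py; python3 -m jog '[{"linear":[-0.002,0,0],"rotation":[0,-0.002,0.002],"grip":7},{"linear":[-0.004,0,0],"rotation":[0,-0.002,0.002],"grip":7},{"linear":[-0.004,0,0],"rotation":[0,-0.002,0.002],"grip":16},{"linear":[-0.004,0,0],"rotation":[0,-0.002,0.002],"grip":30},{"linear":[-0.004,0,0],"rotation":[0,-0.002,0.002],"grip":30},{"linear":[-0.004,0,0],"rotation":[0,-0.002,0.002],"grip":30},{"linear":[-0.004,0,0],"rotation":[0,-0.002,0.002],"grip":30}]'; python3 go.py
```

```text
time_s: 21.67
eef_pos: [537.0, 130.3, 59.3]
ee_rot: [-0.46, 0.537, -0.46, -0.537]
force: [-8.5, 1.5, 19.2]
grip_width: 0.125
t 21.67 pos [537.04 130.33  59.33] zyaw 98.85 x [ 1.1e-03 -4.0e-04 -1.0e+00] F [-8.5  1.5 19.2] M [0.49 1.56 0.09] grip 10.7 q6 -1.7
time_s: 22.25
eef_pos: [537.1, 130.1, 60.4]
ee_rot: [0.46, -0.537, 0.46, 0.537]
force: [-0.1, -0.5, 0.6]
grip_width: 0.351
t 22.25 pos [537.09 130.13  60.38] zyaw 98.84 x [-1.e-04  2.e-04 -1.e+00] F [-0.1 -0.5  0.6] M [ 0.01  0.02 -0.03] grip 30.0 q6 -1.7
```

```bash
python3 -m jog '[{"linear":[-0.05,0,0],"rotation":[0,0,0],"grip":30},{"linear":[-0.12,0,0],"rotation":[0,0,0],"grip":30},{"linear":[-0.22,0,0],"rotation":[0,0,0],"grip":30},{"linear":[-0.34,0,0],"rotation":[0,0,0],"grip":30},{"linear":[-0.36,0,0],"rotation":[0,0,0],"grip":30},{"linear":[-0.36,0.2,-0.2],"rotation":[0,0,0],"grip":30},{"linear":[-0.36,0.4,-0.4],"rotation":[0,0,0],"grip":30},{"linear":[-0.36,0.6,-0.8],"rotation":[0,0,0],"grip":30},{"linear":[-0.36,0.6,-0.8],"rotation":[0,0,0],"grip":30},{"linear":[-0.36,0.6,-0.8],"rotation":[0,0,0],"grip":30},{"linear":[-0.36,0.6,-0.8],"rotation":[0,0,0],"grip":30},{"linear":[-0.36,0.6,-0.8],"rotation":[0,0,0],"grip":30},{"linear":[-0.36,0.6,-0.8],"rotation":[0,0,0],"grip":30}]'; python3 go.py; python3 - <<'E'
from rig import capture
from h import *
o=[]
for n,(x,y,w,h) in (("side",(200,160,100,85)),("top",(205,198,100,85))):
    p,d=capture(n);cv2.imwrite(f"pics/end_{n}.png",p[:,:,::-1]);o.append(cv2.resize(p[y:y+h,x:x+w,::-1],None,fx=4,fy=4,interpolation=cv2.INTER_CUBIC))
    P=cloud(n,d)[160:270,205:305].reshape(-1,3)
    for c in((545,71),(536.5,129.5),(525.4,188.3)):
        r=(P[:,:2]-c); m=(P[:,2]>80)&(P[:,2]<105)&(abs(r@[-.153,.988])<12)&(abs(r@[.988,.153])<32)
        if m.sum()>5: print(n,m.sum(),P[m].mean(0).round(1),np.median(P[m][:,2]).round(2),np.percentile(P[m][:,2],90).round(1))
cv2.imwrite("pics/in2.png",np.hstack(o))
E
```

```text
time_s: 23.33
eef_pos: [394.2, -138.7, 168.3]
ee_rot: [-0.461, 0.536, -0.462, -0.536]
force: [-0.6, 1.1, 1.5]
grip_width: 0.353
t 23.33 pos [ 394.25 -138.67  168.3 ] zyaw 98.6 x [-3.0e-04 -1.1e-03 -1.0e+00] F [-0.6  1.1  1.5] M [0.01 0.02 0.03] grip 30.1 q6 -2.34
side 131 [546.3  68.6  89.1] 89.95 93.9
side 147 [538.  126.   89.2] 90.66 93.6
side 156 [527.5 185.   89.8] 91.4 94.4
top 100 [545.2  71.2  93. ] 93.1 95.3
top 135 [536.  129.   92.7] 92.74 95.6
top 189 [525.2 188.2  92.6] 93.13 95.6
```

View pics/in2.png

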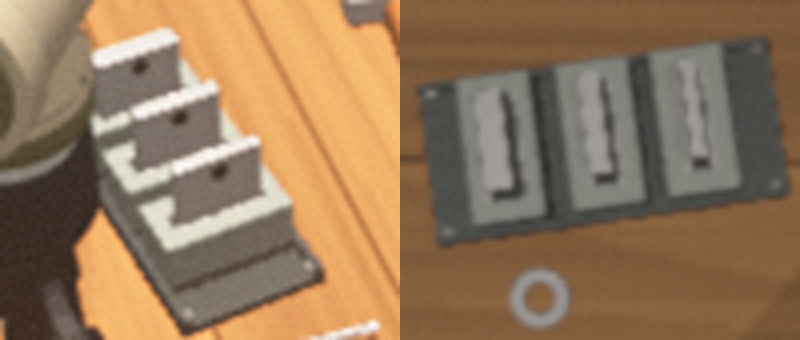

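View pics/end_side.png

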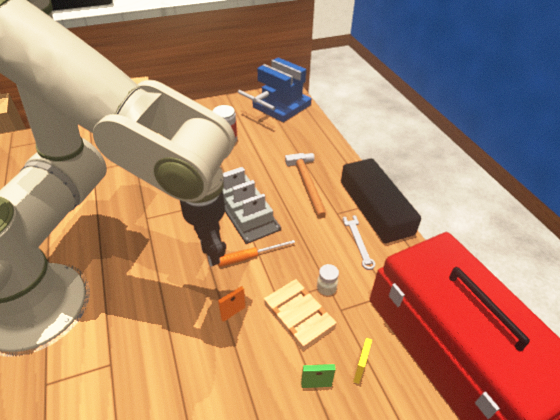

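All three plates stand upright at the same height (tops 92.7–93.1 mm in the top view). The stand at (300,310) is empty and the other objects look untouched. The gripper is clear at z = 168 mm, so I'm handing in.

```bash
python3 -c "
from rig import finish_job; print(finish_job())"
```

```text
the job is handed in; nothing more can be done
None
```

Both plates are seated home in their slots and the job is handed in. The 9 mm plate went first into the narrowest slot, then the 12 mm plate into the middle slot. Robot time was about 23 s of the 70 s allowed.

- **Insertion:** each plate entered its mouth on the first try with no contact on the flat top. Sliding past the tongue took about 4–8 N. At the end, the push rose to about 22–24 N with the block giving about 8 N/mm, which matches a plate resting on the slot floor. I then eased off and opened the fingers, and the residual force was near zero.
- **Last checks:** in the top view, the plate tops read 93.1 mm (9 mm plate) and 92.7 mm (12 mm plate). The 16 mm plate already in the rack reads 93.1 mm, and home is 93 mm. The stand is empty and the other objects look unmoved. The gripper was clear of everything at hand-in, though the wrist and gripper hid some of the left side in that last side view.
- **Disagreement:** the side camera places the plates about 2–3 mm lower in y than the top camera. Its plate-top medians read lower too (90.0–91.4 mm), but that sample also takes in points on the plates' faces, and all three plates read within 1.5 mm of each other.

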